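Sweep spent bobbins into the scrap tray

TASK

Clear the grey assembly board: with the fingertips, sweep the three small flat braid bobbins over the board and in through the open front of the low metal tray, until each lies flat on the tray floor, wholly past the sloping lip. Only push them along the surface, do not lift them or stand them on edge, and leave the solder reel, the jar and the USB stick where they are.

Things in the scene. Friction and masses are not known exactly. Their poses are not given: they have to be found in the camera images.
- assembly_board: a level grey board, 360 x 360 mm, fixed on the worktop with its sides along world x and y; its top is 14 mm above the worktop (z = 0.014). Origin: on the worktop under the board's centre
- scrap_tray: low sheet-steel tray fixed on the board. Origin: on the board's top under the middle of the flat floor. Own -x: towards the open front; own y: along its width. Floor 2 mm thick, own x -40 to +40 mm, y -80 to +80 mm; in front (own x -58 to -40 mm) a lip slopes from the board up to it. Side walls (y = +-80, x -40 to +40 mm) and back wall are 2 mm thick, 24 mm high; no front wall
- bobbin_1: a small flat bobbin of used desoldering braid: two yellow flanges with copper braid between, a disc of 38 mm diameter and 12 mm height, about 20 g, lying flat on the grey board, own z up. Origin: centre of its underside. The three are alike
- bobbin_2: a small flat bobbin of used desoldering braid: two yellow flanges with copper braid between, a disc of 38 mm diameter and 12 mm height, about 20 g, lying flat on the grey board, own z up. Origin: centre of its underside. The three are alike
- bobbin_3: a small flat bobbin of used desoldering braid: two yellow flanges with copper braid between, a disc of 38 mm diameter and 12 mm height, about 20 g, lying flat on the grey board, own z up. Origin: centre of its underside. The three are alike
- solder_reel: a larger reel of solder wire with black flanges, 52 mm across and 29 mm high, standing on the board; to be left alone. Origin: centre of its underside
- flux_jar: a small amber jar with a black screw lid, 39 mm across and 31 mm high, standing on the board; to be left alone. Origin: centre of its underside
- usb_stick: a USB stick, 17 x 50 x 8 mm, lying on the board, long along its own y; to be left alone. Origin: centre of its underside

How it is judged:
At the end, for the whole second after the job is handed in: each bobbin lies at rest and flat (within 0.15 rad) on the tray floor between the walls, its centre at least 14 mm past the front edge of the flat floor (x of bobbin_1 in the frame of scrap_tray between -0.026 and 0.03 m and y of bobbin_1 in the frame of scrap_tray between -0.07 and 0.07 m and z of each of bobbin_1, bobbin_2, bobbin_3 in the frame of scrap_tray below 0.007 m and angle between each of bobbin_1, bobbin_2, bobbin_3's own z axis and vertical below 0.15 rad and linear speed of each of bobbin_1, bobbin_2, bobbin_3 below 0.01 m/s and x of bobbin_2 in the frame of scrap_tray between -0.026 and 0.03 m and y of bobbin_2 in the frame of scrap_tray between -0.07 and 0.07 m and x of bobbin_3 in the frame of scrap_tray between -0.026 and 0.03 m and y of bobbin_3 in the frame of scrap_tray between -0.07 and 0.07 m); the robot touches nothing.
It fails at once if a bobbin is lifted (more than 16 mm above the board) (height (world z) of any of bobbin_1, bobbin_2, bobbin_3 above 0.03 m).
It fails at once if a bobbin is stood on edge or turned over (angle between any of bobbin_1, bobbin_2, bobbin_3's own z axis and vertical above 0.7 rad).
It fails at once if the solder reel is moved by more than 12 mm (distance of solder_reel from where it was at the start of the episode above 0.012 m).
It fails at once if the jar is moved by more than 12 mm (distance of flux_jar from where it was at the start of the episode above 0.012 m).
It fails at once if the USB stick is moved by more than 12 mm (distance of usb_stick from where it was at the start of the episode above 0.012 m).
It also fails if it takes over 72 s, if anything falls off the work surface, if the arm or the gripper's body presses on something with over 40 N, if the wrist force passes 120 N, or if a joint passes its speed limit or range.

ROBOT

A 6-joint arm with a two-finger parallel gripper is mounted at the origin on the work surface; the furniture and walls round the work are solid. World frame = base frame: x ahead of the robot, y to its left, z up, the work surface at z = 0. Lengths are in m, angles in rad, forces in N, time in s.
With the tool pointing down it reaches from about 0.35 to 0.875 m from the base axis. Payload 4.2 kg.
Tool frame: the origin (TCP) lies at the very end of the fingers, on their centre line; the grasp point (between the pads) lies 19 mm behind it; z points along the fingers, y is the direction in which the jaws open and shut (so a half turn about z gives the same grasp; the last joint's range is limited). The gripper opens to 85 mm and grips with 20 to 120 N. Pads are 22 mm wide; open, the fingers measure 114 mm over their backs; the gripper's body (76 mm by 85 mm) begins 54 mm behind the grasp point. The pads swing forward as they close: fully open they stand 13 mm farther back than shut.
Start: joints at [1.447, 0.385, 0.008, 0, -1.194, -0.259], TCP at [0.233, 0.58, 0.231] pointing down, gripper open.
Joint ranges: [-3.14, 3.14], [-1.21, 2.06], [-1.07, 1.41], [-3.16, 2.05], [-2.99, -0.16], [-3.1, 3.1]. Speed limits (rad/s): [2.79, 2.79, 3.14, 3.14, 3.14, 3.14].

INTERFACE

Orientations are given as a unit quaternion [x, y, z, w].
In Python, from bench import robot, imaging gives the robot as it stands. The module is installed in compiled form; this text tells all that it offers.
- The arm moves only by the tool apply_moves, never from a script. Its argument "motion" is a list of rows, each a list of 2 entries, a list of its own where there are three numbers: the shift along the world's x, y, z in cm, then the turn about the world's z in rad. In form: [[[x, y, z], spin], ...]. A call has 1 to 20 rows; each row is the pose to reach, as a shift and turn from the pose commanded when the call began; what a row does not reach only later rows make up. A row lasts 1/12 s, in which the tool goes at most 41.7 mm and 7.16 degrees, less where a joint would pass 70% of its speed; a pose out of reach is approached as far as the arm can. A call with a gripper value outside its range is refused whole. "fingers" is the opening, from -1 (shut) to 1 (fully open), set as the call begins (left out, the last holds). The fingers move at their own pace and stop on an object; the grip force is fixed at half the most. Time passes only in rows, so rows that repeat a pose let the fingers close. It gives the time, the measured TCP pose, the force and the opening at its end, in the units of the state.
- robot.read_state(): the state, without advancing time (a new reading comes with each control period).
- imaging.camera(name): name is "side" or "top"; returns a dict with "img" (480x640x3 uint8, red, green, blue), "vfov" (degrees; the focal length in pixels is half the picture's height over the tangent of half this angle, whatever the lens; pixels are square), "cx", "cy" (the principal point, pixels), "view" (4x4, takes a point from world to camera coordinates). Camera axes: x right, y up, looking along -z (the intrinsics and any distortion apply to the point x, -y, -z); pixel columns grow to the right and rows downward; lengths in m; the calibration is good to about 2 mm. A picture is of the moment at which its call begins. There is no depth.
- robot.finish_job(): hands the job in, once; it reports no verdict.
The state is a dict: "time": time; "joint_pos": joint angles; "joint_vel": joint speeds; "joint_efforts": joint torques, N m; "tcp_pos": TCP position; "tcp_rot": TCP orientation; "contact_force": force on the tool from outside, world axes, zero at the start; "moment": the same for the moment, N m; "grip_width": opening from 0.0 (shut) to 1.0 (fully open).
Only numpy, scipy, OpenCV 4.12 (cv2) and the standard library are available. Lean on these libraries where they do the work, as an engineer would, in place of code of your own. Each camera call takes 0.05 s, during which the arm holds its last target. There are 200 camera calls.

## Working session

There is one attempt and no reset: what is moved stays moved. The work goes in short steps, Python scripts to look and compute and a tool call to move; the robot and the scene stay as the last step left them, time stands still between calls to the robot, and variables do not carry over. Pictures are saved under pics/ and viewed, about 8 in all and at most 12, crops included, and the job is handed in when it is done.

Besides the shell and the picture viewer there is one more tool, called after "Request:" as name(argument=value, ...) on one line, values as JSON. apply_moves: Moves the arm, as the interface text tells. Its arguments: {"type":"object","properties":{"motion":{"type":"array","items":{"type":"array"}},"fingers":{"type":"number"}},"required":["motion"]}

```bash
mkdir -p pics; cat > h.py <<'E'
import numpy as np, cv2
from bench import robot, imaging
def ray(c,u,v,z):
    f=240/np.tan(np.radians(c['vfov'])/2)
    V=np.array(c['view']);R=V[:3,:3];o=-R.T@V[:3,3]
    d=R.T@np.array([(u-c['cx'])/f,-(v-c['cy'])/f,-1])
    return o+d*(z-o[2])/d[2]
def proj(c,p):
    f=240/np.tan(np.radians(c['vfov'])/2)
    V=np.array(c['view']);q=V[:3,:3]@np.array(p)+V[:3,3]
    return c['cx']+f*q[0]/-q[2], c['cy']-f*q[1]/-q[2]
def save(c,n,box=None,s=1):
    i=c['img'][...,::-1]
    if box: x0,y0,x1,y1=box; i=i[y0:y1,x0:x1]
    cv2.imwrite('pics/'+n+'.png',cv2.resize(i,None,fx=s,fy=s,interpolation=cv2.INTER_CUBIC))
E
python3 - <<'E'
from h import *
for n in('top','side'):
    c=imaging.camera(n);save(c,n+'0');print(n,c.keys(),c['vfov'],c['cx'],c['cy'],np.round(c['view'],3).tolist())
print(robot.read_state())
E
```

```text
top dict_keys(['img', 'vfov', 'cx', 'cy', 'view']) 43.467948762278674 317.0833035273854 247.76777277592367 [[0.021, -0.999, -0.025, 0.317], [0.989, 0.017, 0.148, -0.428], [-0.147, -0.028, 0.989, -0.808], [0.0, 0.0, 0.0, 1.0]]
side dict_keys(['img', 'vfov', 'cx', 'cy', 'view']) 45.399592302453236 316.23557549081437 238.45199959975827 [[0.862, -0.508, 0.006, -0.229], [0.262, 0.456, 0.851, -0.298], [-0.435, -0.731, 0.526, -0.456], [0.0, 0.0, 0.0, 1.0]]
{'time': 0.1, 'joint_pos': array([ 1.44659890e+00,  3.85494159e-01,  6.74266276e-03, -4.00807280e-04,
       -1.19401726e+00, -2.58613782e-01]), 'joint_vel': array([ 0.00108693, -0.00070441,  0.00154877,  0.00192309,  0.00177416,
        0.00125367]), 'joint_efforts': array([-1.97244572e-04, -3.93321669e+01,  1.88928616e+01,  4.19786990e+00,
       -2.59820052e-03,  2.73472924e-07]), 'tcp_pos': array([0.23324526, 0.57927482, 0.23031954]), 'tcp_rot': array([ 9.81723245e-01, -1.90311491e-01, -1.19621169e-04,  9.96496611e-04]), 'contact_force': array([ 0.187461  , -0.11326412,  0.04369513]), 'moment': array([ 0.00207959, -0.04200199,  0.00835265]), 'grip_width': 0.9977797033435644}
```

View pics/top0.png

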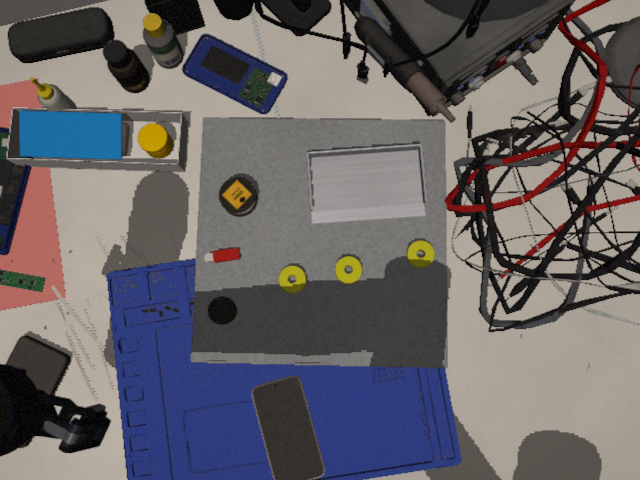

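View pics/side0.png

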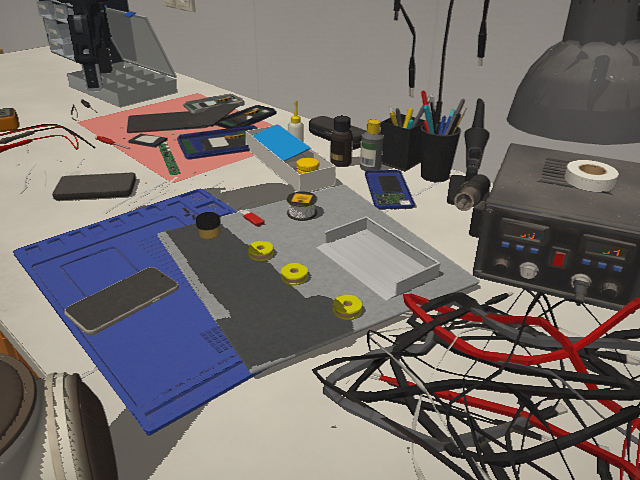

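Top view: the bobbins are at about (292,279), (348,270) and (420,253). The tray opens towards the image bottom, with its lip near row 220. The reel is at (238,196), the USB stick at (222,255) and the jar at (222,310).

```bash
python3 - <<'E'
from h import *
c=imaging.camera('top');save(c,'top1',(190,110,456,310),3)
for p in [(203,118),(445,120),(447,366),(191,362)]: print('board',ray(c,*p,.014).round(4))
hsv=cv2.cvtColor(c['img'],cv2.COLOR_RGB2HSV)
m=cv2.inRange(hsv,(24,150,80),(35,255,255));m[:225]=0;m[:, :260]=0
n,l,st,ce=cv2.connectedComponentsWithStats(m)
for i in range(1,n):
    if st[i,4]>100:
        x,y,w,h,a=st[i]; print(st[i],ray(c,x+w/2,y+h/2,.024).round(4))
E
```

```text
board [0.618  0.5002 0.014 ]
board [0.6191 0.1405 0.014 ]
board [0.2619 0.1413 0.014 ]
board [0.2594 0.4994 0.014 ]
[407 240  27  27 526] [0.4178 0.1788 0.024 ]
[335 256  27  28 551] [0.3925 0.2801 0.024 ]
[279 265  27  28 521] [0.3782 0.359  0.024 ]
```

View pics/top1.png

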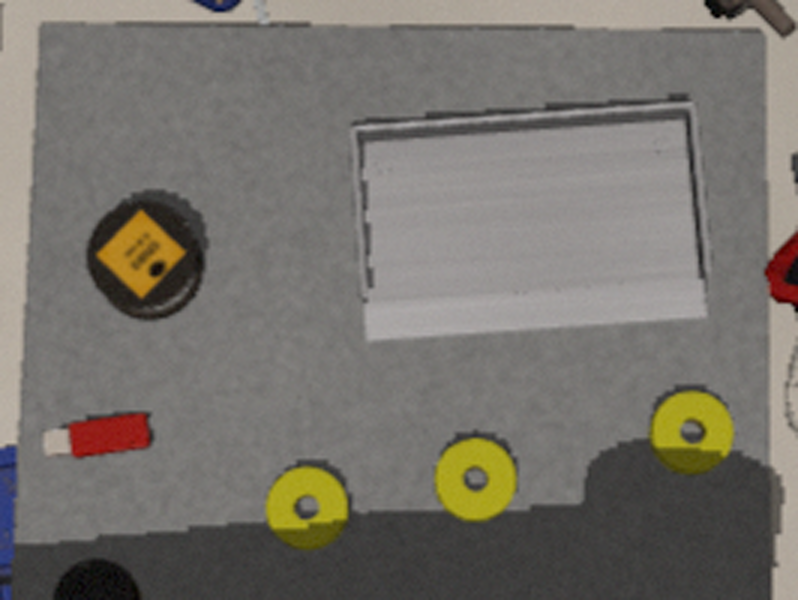

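```bash
cat >> h.py <<'E'
c=imaging.camera('top')
from scipy.optimize import least_squares
pts=[((-58,80),(367,341)),((-58,-80),(707,317))]
top=[((40,82),(353,127)),((40,-82),(690,101))]
E
python3 - <<'E'
from h import *
P=[((-.058,.081,0),(367,341)),((-.058,-.081,0),(707,317)),((.042,.082,.024),(353,125)),((.042,-.082,.024),(691,99))]
def w(t,p): 
    C,S=np.cos(t[2]),np.sin(t[2]);return np.array([t[0]+C*p[0]-S*p[1],t[1]+S*p[0]+C*p[1],.014+p[2]])
r=lambda t:np.ravel([np.subtract(proj(c,w(t,p)),(190+q[0]/3,110+q[1]/3)) for p,q in P])
s=least_squares(r,[.52,.26,0]);t=s.x;print(t,s.fun.round(1))
for b in [(.4178,.1788),(.3925,.2801),(.3782,.359)]:
    d=np.subtract(b,t[:2]);C,S=np.cos(t[2]),np.sin(t[2]);print(np.round([C*d[0]+S*d[1],-S*d[0]+C*d[1]],4))
for y in(-.047,0,.047): print(y,[w(t,(x,y,0))[:2].round(4).tolist() for x in(-.1,-.008)])
for n,u,v,z in[('reel',238.5,195.5,.043),('jar',222,310,.045),('usb tip',241,254,.022)]: print(n,ray(c,u,v,z).round(3))
E
```

```text
[0.52553692 0.25684549 0.09144393] [ 0.6 -0.2 -0.8 -0.5 -0.8  0.3  1.   0.3]
[-0.1144 -0.0679]
[-0.1304  0.0353]
[-0.1374  0.1152]
-0.047 [[0.4302, 0.2009], [0.5219, 0.2093]]
0 [[0.426, 0.2477], [0.5176, 0.2561]]
0.047 [[0.4217, 0.2945], [0.5133, 0.3029]]
reel [0.493 0.437 0.043]
jar [0.332 0.453 0.045]
usb tip [0.413 0.434 0.022]
```

Request:
apply_moves(motion=[[[3, -7.3, -2], 0.06], [[6, -14.6, -4], 0.12], [[9, -22, -6], 0.18], [[11.5, -29.2, -8], 0.234], [[11.5, -29.2, -10], 0.234], [[11.5, -29.2, -12], 0.234], [[11.5, -29.2, -14], 0.234], [[11.5, -29.2, -16], 0.234], [[11.5, -29.2, -17], 0.234], [[11.5, -29.2, -18], 0.234], [[11.5, -29.2, -18.5], 0.234], [[11.5, -29.2, -18.5], 0.234], [[11.5, -29.2, -18.5], 0.234], [[11.5, -29.2, -18.5], 0.234], [[11.5, -29.2, -18.5], 0.234], [[11.5, -29.2, -18.5], 0.234], [[11.5, -29.2, -18.5], 0.234]], fingers=-0.35)

```text
time: 1.62
tcp_pos: [0.3485, 0.2884, 0.047]
tcp_rot: [0.997, -0.074, 0.0, -0.001]
contact_force: [-0.2, 0.3, 0.0]
grip_width: 0.324
```

```bash
python3 - <<'E'
from h import *
c=imaging.camera('side');s=robot.read_state();p=s['tcp_pos'];print(p,s['tcp_rot'],s['grip_width'],s['joint_pos'],proj(c,p),proj(c,[p[0],p[1],.014]))
u,v=map(int,proj(c,p)); save(c,'side1',(u-110,v-90,u+110,v+70),3.5)
E
```

```text
[0.34842545 0.28806146 0.04667169] [ 9.97246092e-01 -7.41623528e-02  1.79935111e-04 -3.81681201e-04] 0.32118663717333196 [ 1.05212195e+00  3.36378137e-01 -6.40077401e-01 -5.90656750e-06
 -5.93496859e-01  3.70218254e-01] (np.float64(262.06579611707735), np.float64(264.24908169362834)) (np.float64(263.0673468160254), np.float64(283.3695289968879))
```

View pics/side1.png

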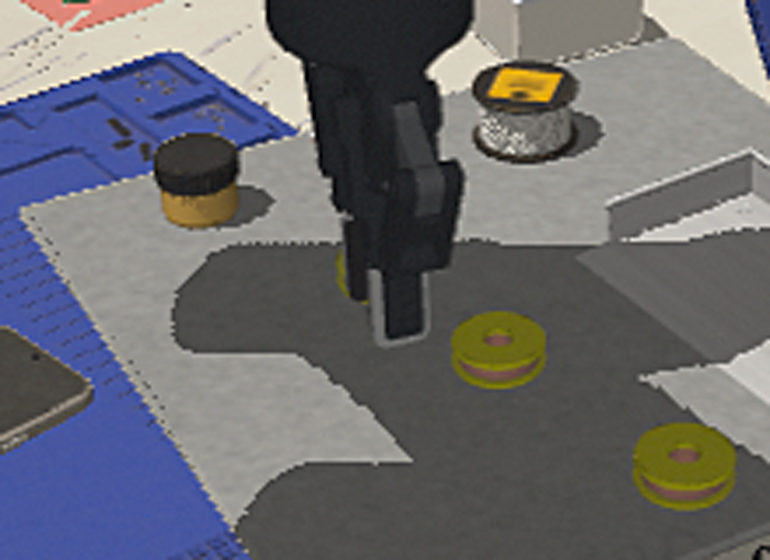

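```bash
python3 - <<'E'
from h import *
c=imaging.camera('side')
for y in(.260,.267,.274):
  for z in (.047,.051,.055): print(y,z,[np.round((np.array(proj(c,[.348+dx,y,z]))-(152,174))*3.5) for dx in(-.011,.011)])
E
```

```text
0.26 0.047 [array([390., 359.]), array([442., 343.])]
0.26 0.051 [array([390., 351.]), array([441., 334.])]
0.26 0.055 [array([390., 342.]), array([441., 326.])]
0.267 0.047 [array([382., 350.]), array([433., 334.])]
0.267 0.051 [array([382., 342.]), array([433., 325.])]
0.267 0.055 [array([381., 333.]), array([433., 317.])]
0.274 0.047 [array([374., 341.]), array([425., 325.])]
0.274 0.051 [array([374., 333.]), array([425., 317.])]
0.274 0.055 [array([374., 324.]), array([425., 308.])]
```

Request:
apply_moves(motion=[[[0, 0, -1], 0], [[0, 0, -2], 0], [[0, 0, -2.6], 0], [[0, 0, -2.6], 0], [[0.5, -0.08, -2.6], 0], [[1, -0.16, -2.6], 0], [[1.5, -0.24, -2.6], 0], [[2, -0.32, -2.6], 0], [[2.6, -0.42, -2.6], 0], [[3.2, -0.52, -2.6], 0], [[3.8, -0.61, -2.6], 0], [[4.4, -0.71, -2.6], 0], [[5, -0.81, -2.6], 0], [[5.6, -0.9, -2.6], 0], [[6.2, -1, -2.6], 0], [[6.6, -1.07, -2.6], 0], [[6.8, -1.1, -2.6], 0], [[6.8, -1.1, -2.6], 0]])

```text
time: 3.32
tcp_pos: [0.4168, 0.2767, 0.0202]
tcp_rot: [0.997, -0.075, 0.0, -0.0]
contact_force: [-1.0, -0.0, -0.5]
grip_width: 0.325
```

```bash
python3 - <<'E'
from h import *
c=imaging.camera('side');s=robot.read_state();p=s['tcp_pos'];print(p,s['contact_force'])
save(c,'side2',(190,170,420,330),3.4)
E
```

```text
[0.41631563 0.27661764 0.02022192] [-0.13512101 -0.0563176   0.20939802]
```

View pics/side2.png

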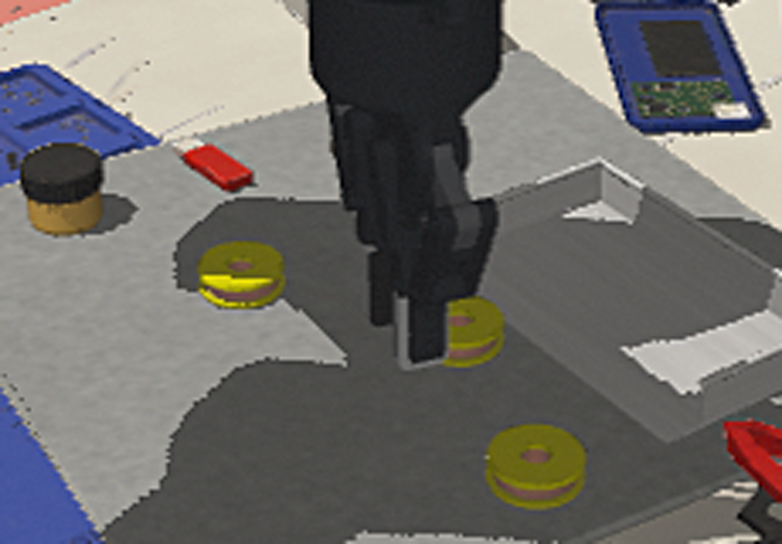

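The disc at crop (465,330) is flat and seated in the finger pocket. I'll continue into the tray.

Request:
apply_moves(motion=[[[0.5, -0.08, 0], 0], [[1, -0.16, 0], 0], [[1.6, -0.25, 0.1], 0], [[2.2, -0.34, 0.1], 0], [[2.8, -0.44, 0.1], 0], [[3.4, -0.53, 0.1], 0], [[4, -0.63, 0.1], 0], [[4.6, -0.72, 0.1], 0], [[5.2, -0.81, 0.1], 0], [[5.8, -0.91, 0.1], 0], [[6.4, -1, 0.1], 0], [[7, -1.1, 0.1], 0], [[7.6, -1.19, 0.1], 0], [[8.2, -1.28, 0.1], 0], [[8.8, -1.38, 0.1], 0], [[9.2, -1.44, 0.1], 0], [[9.5, -1.5, 0.1], 0], [[9.6, -1.5, 0.1], 0], [[9.6, -1.5, 0.1], 0]])

```text
time: 5.0
tcp_pos: [0.5126, 0.2617, 0.0213]
tcp_rot: [0.997, -0.074, -0.0, 0.0]
contact_force: [-0.8, 0.3, 0.2]
grip_width: 0.324
```

```bash
python3 - <<'E'
from h import *
s=robot.read_state();print(s['tcp_pos'],s['contact_force'])
c=imaging.camera('side');save(c,'side3',(190,150,480,350),2.7)
E
```

```text
[0.5123542 0.2616968 0.0212664] [-0.95283462  0.23759531  0.89273409]
```

View pics/side3.png

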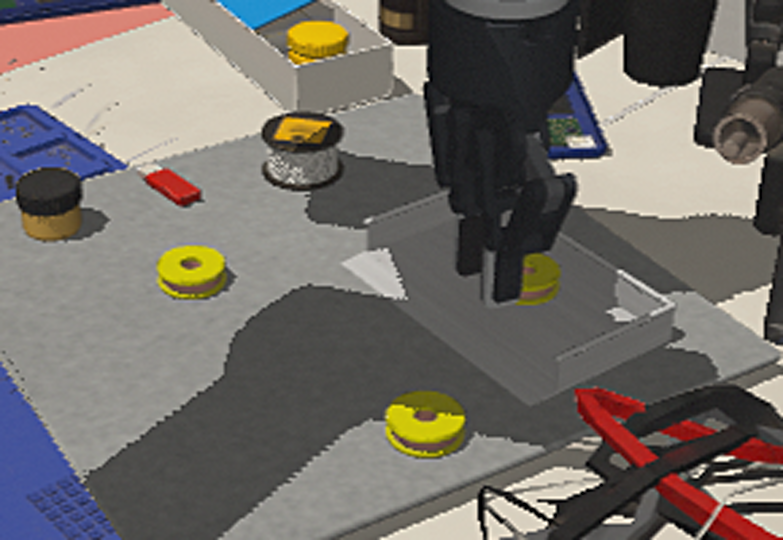

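Request:
apply_moves(motion=[[[-1, 0.15, 0], 0], [[-2, 0.3, 0.5], 0], [[-2.5, 0.3, 3], 0.05], [[-3, 0.3, 6], 0.1], [[-5, -2, 6], 0.2], [[-8, -5, 6], 0.3], [[-11, -8, 6], 0.4], [[-13.3, -10.1, 6], 0.5], [[-13.3, -10.1, 6], 0.59], [[-13.3, -10.1, 4], 0.59], [[-13.3, -10.1, 2.5], 0.59], [[-13.3, -10.1, 1], 0.59], [[-13.3, -10.1, 0.3], 0.59], [[-13.3, -10.1, -0.1], 0.59], [[-13.3, -10.1, -0.1], 0.59], [[-13.3, -10.1, -0.1], 0.59]])

```text
time: 6.43
tcp_pos: [0.3794, 0.161, 0.0207]
tcp_rot: [0.976, 0.219, 0.0, -0.0]
contact_force: [0.3, 0.9, 0.1]
grip_width: 0.328
```

```bash
python3 - <<'E'
from h import *
s=robot.read_state();print(s['tcp_pos'],s['tcp_rot'],s['contact_force'])
t=np.array([.5255,.2568,.0914]);C,S=np.cos(t[2]),np.sin(t[2])
hsv=cv2.cvtColor(c['img'],cv2.COLOR_RGB2HSV)
m=cv2.inRange(hsv,(24,150,80),(35,255,255));m[:140]=0;m[:, :260]=0
n,l,st,ce=cv2.connectedComponentsWithStats(m)
for i in range(1,n):
    if st[i,4]>50:
        x,y,w,h,a=st[i]; q=ray(c,x+w/2,y+h/2,.025);d=q[:2]-t[:2];print(st[i],q.round(4),np.round([C*d[0]+S*d[1],-S*d[0]+C*d[1]],4))
E
```

```text
[0.37963173 0.16117197 0.02089272] [ 9.75714503e-01  2.19045311e-01  5.26600166e-04 -2.88390615e-04] [-0.86879556 -0.67274649  0.31162642]
[352 158  26  28 520] [0.5351 0.2583 0.025 ] [0.0097 0.0006]
[408 241  22  22 244] [0.4198 0.181  0.025 ] [-0.1122 -0.0658]
[279 266  27  27 540] [0.3774 0.3589 0.025 ] [-0.1381  0.1152]
```

Request:
apply_moves(motion=[[[0.6, 0.28, 0], 0], [[1.2, 0.56, 0], 0], [[1.8, 0.85, 0], 0], [[2.4, 1.13, 0], 0], [[3, 1.41, 0], 0], [[3.6, 1.69, 0], 0], [[4.2, 1.97, 0], 0], [[4.8, 2.26, 0], 0], [[5.3, 2.49, 0], 0], [[5.6, 2.63, 0], 0], [[6, 2.93, 0], -0.06], [[6.4, 3.22, 0.05], -0.12], [[6.8, 3.52, 0.1], -0.18], [[7.2, 3.81, 0.1], -0.24], [[7.6, 4.1, 0.1], -0.3], [[8, 4.4, 0.1], -0.35], [[8, 4.4, 0.1], -0.35]])

```text
time: 7.9
tcp_pos: [0.4603, 0.2054, 0.0213]
tcp_rot: [0.999, 0.045, 0.0, -0.0]
contact_force: [0.1, 0.5, -0.5]
grip_width: 0.322
```

```bash
python3 - <<'E'
from h import *
s=robot.read_state();print(s['tcp_pos'],s['contact_force'])
c=imaging.camera('side');save(c,'side4',(230,170,500,370),2.9)
E
```

```text
[0.45971332 0.20499052 0.02121907] [ 0.88876826  0.3486136  -0.19737591]
```

View pics/side4.png

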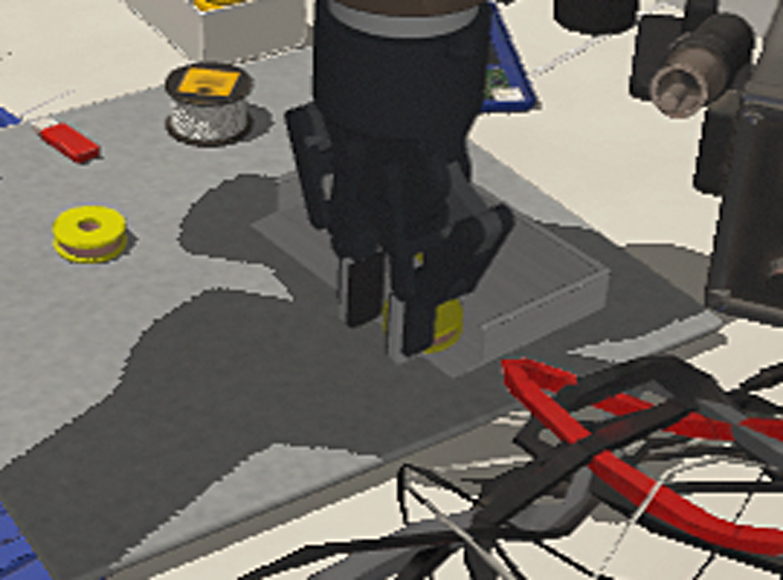

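Request:
apply_moves(motion=[[[0.5, 0.06, 0], 0], [[1, 0.11, 0], 0], [[1.5, 0.17, 0], 0], [[2, 0.22, 0], 0], [[2.5, 0.28, 0], 0], [[3, 0.33, 0], 0], [[3.5, 0.39, 0], 0], [[4, 0.44, 0], 0], [[4.5, 0.5, 0], 0], [[4.8, 0.54, 0], 0], [[4.9, 0.55, 0], 0], [[4.9, 0.55, 0], 0]])

```text
time: 9.0
tcp_pos: [0.5087, 0.2103, 0.0213]
tcp_rot: [0.999, 0.046, 0.0, -0.0]
contact_force: [-0.2, 0.4, -0.8]
grip_width: 0.327
```

```bash
python3 - <<'E'
from h import *
s=robot.read_state();print(s['tcp_pos'],s['contact_force'])
c=imaging.camera('side');save(c,'side5',(230,170,500,370),2.9)
E
```

```text
[0.50837976 0.21018356 0.02122481] [-0.26632554 -0.2814708   0.857981  ]
```

View pics/side5.png

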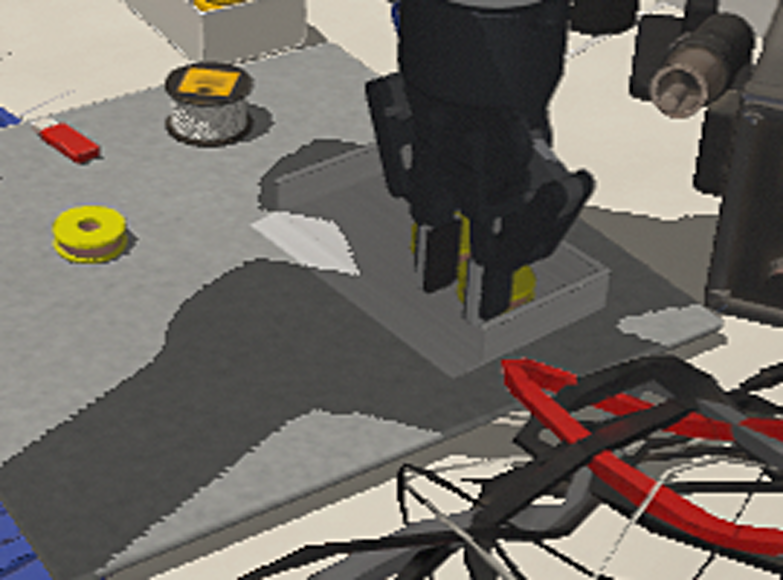

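Request:
apply_moves(motion=[[[-1, -0.1, 0], 0], [[-2, -0.18, 0.5], 0], [[-2.5, -0.2, 3], -0.05], [[-3, -0.2, 6], -0.1], [[-5, 2, 6.5], -0.2], [[-8, 5, 6.5], -0.3], [[-11, 8, 6.5], -0.4], [[-13.5, 11, 6.5], -0.5], [[-15.5, 14, 6.5], -0.6], [[-16.6, 17.3, 6.5], -0.7], [[-16.6, 17.3, 6.5], -0.7], [[-16.6, 17.3, 4.5], -0.7], [[-16.6, 17.3, 2.5], -0.7], [[-16.6, 17.3, 1], -0.7], [[-16.6, 17.3, 0.3], -0.7], [[-16.6, 17.3, -0.1], -0.7], [[-16.6, 17.3, -0.1], -0.7], [[-16.6, 17.3, -0.1], -0.7]])

```text
time: 10.6
tcp_pos: [0.3425, 0.3834, 0.021]
tcp_rot: [0.954, -0.3, 0.0, -0.0]
contact_force: [0.5, -0.8, -0.1]
grip_width: 0.321
```

```bash
cat > m.py <<'E'
from h import *
s=robot.read_state();print(s['tcp_pos'],s['tcp_rot'],s['contact_force'])
t=np.array([.5255,.2568,.0914]);C,S=np.cos(t[2]),np.sin(t[2])
hsv=cv2.cvtColor(c['img'],cv2.COLOR_RGB2HSV)
m=cv2.inRange(hsv,(24,150,80),(35,255,255));m[:140]=0;m[:, :260]=0
n,l,st,ce=cv2.connectedComponentsWithStats(m)
for i in range(1,n):
    if st[i,4]>50:
        x,y,w,h,a=st[i]; q=ray(c,x+w/2,y+h/2,.025);d=q[:2]-t[:2];print(st[i],q.round(4),np.round([C*d[0]+S*d[1],-S*d[0]+C*d[1]],4))
E
python3 m.py
```

```text
[0.34267581 0.38369528 0.02122403] [ 9.54066394e-01 -2.99594094e-01  1.85526563e-04 -8.12941999e-04] [-1.24345322 -0.20751226 -0.07198014]
[352 158  26  28 520] [0.5351 0.2583 0.025 ] [0.0097 0.0006]
[383 161  27  28 533] [0.5313 0.2129 0.025 ] [ 0.0018 -0.0442]
[289 266  16  26 220] [0.3782 0.3525 0.025 ] [-0.1379  0.1088]
```

Request:
apply_moves(motion=[[[0.55, -0.38, 0], 0], [[1.1, -0.77, 0], 0], [[1.65, -1.15, 0], 0], [[2.2, -1.53, 0], 0], [[2.75, -1.91, 0], 0], [[3.3, -2.3, 0], 0], [[3.85, -2.68, 0], 0], [[4.4, -3.06, 0], 0], [[4.95, -3.44, 0], 0], [[5.5, -3.83, 0], 0], [[6.05, -4.21, 0], 0], [[6.6, -4.59, 0], 0], [[7.15, -4.98, 0], 0], [[7.7, -5.36, 0], 0], [[8.25, -5.74, 0], 0], [[8.7, -6.05, 0], 0], [[9.0, -6.26, 0], 0], [[9.1, -6.34, 0], 0], [[9.1, -6.34, 0], 0]])

```text
time: 12.23
tcp_pos: [0.4337, 0.3196, 0.0203]
tcp_rot: [0.954, -0.3, 0.0, 0.0]
contact_force: [-0.3, 0.7, -0.3]
grip_width: 0.327
```

```bash
python3 m.py; python3 - <<'E'
from h import *
c=imaging.camera('side');save(c,'side6',(210,150,480,350),2.9)
E
```

```text
[0.43344244 0.31973591 0.02027591] [ 9.54001972e-01 -2.99800325e-01 -1.99281035e-05  4.90009499e-05] [-0.70180054 -0.28975249 -0.30553431]
[359 158  19  28 346] [0.5352 0.2532 0.025 ] [ 0.0094 -0.0044]
[383 161  28  28 531] [0.5313 0.2122 0.025 ] [ 0.0018 -0.0449]
```

View pics/side6.png

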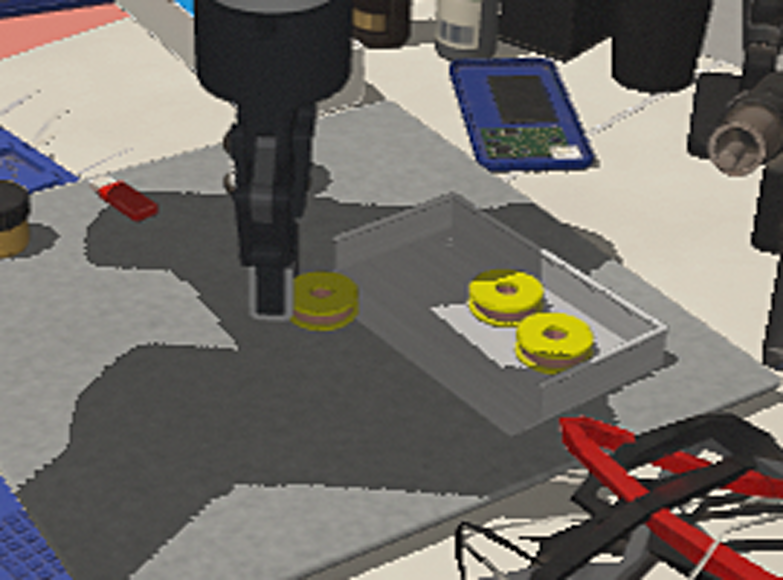

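Request:
apply_moves(motion=[[[0.12, -0.3, 0], 0.09], [[0.25, -0.6, 0], 0.18], [[0.4, -0.9, 0.05], 0.27], [[0.55, -1.2, 0.1], 0.36], [[0.7, -1.5, 0.1], 0.45], [[0.87, -1.8, 0.1], 0.54], [[1.05, -2.1, 0.1], 0.63], [[1.24, -2.4, 0.1], 0.7], [[1.24, -2.4, 0.1], 0.7], [[1.8, -2.36, 0.1], 0.7], [[2.4, -2.32, 0.1], 0.7], [[3, -2.28, 0.1], 0.7], [[3.6, -2.23, 0.1], 0.7], [[4.2, -2.19, 0.1], 0.7], [[4.8, -2.14, 0.1], 0.7], [[5.4, -2.1, 0.1], 0.7], [[5.9, -2.06, 0.1], 0.7], [[6.3, -2.04, 0.1], 0.7], [[6.5, -2.02, 0.1], 0.7], [[6.5, -2.02, 0.1], 0.7]])

```text
time: 14.05
tcp_pos: [0.4989, 0.2997, 0.0212]
tcp_rot: [0.999, 0.045, 0.0, -0.0]
contact_force: [-1.1, -0.1, 0.2]
grip_width: 0.325
```

```bash
python3 m.py; python3 - <<'E'
from h import *
c=imaging.camera('side');save(c,'side7',(210,150,480,350),2.9)
E
```

```text
[0.49853596 0.29959407 0.02121132] [ 9.98967640e-01  4.54274530e-02 -2.23411762e-05  3.93750233e-07] [-0.05239208 -0.20839571 -0.47877635]
[386 161  24  27 429] [0.5321 0.2108 0.025 ] [ 0.0024 -0.0464]
```

View pics/side7.png

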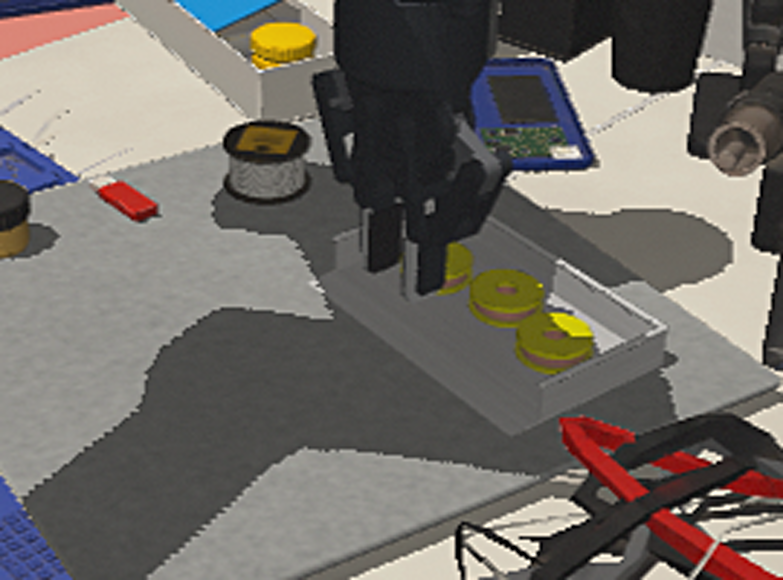

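All three are in the tray. I'll retreat and check.

Request:
apply_moves(motion=[[[-1, -0.09, 0], 0], [[-2, -0.18, 0], 0], [[-3, -0.27, 1], 0], [[-3.5, -0.3, 4], 0], [[-4, -0.3, 8], 0], [[-8, -0.3, 11], 0], [[-11, -0.3, 13], 0], [[-12, -0.3, 15], 0], [[-12, -0.3, 15], 0], [[-12, -0.3, 15], 0], [[-12, -0.3, 15], 0]])

```text
time: 15.12
tcp_pos: [0.3775, 0.2962, 0.171]
tcp_rot: [0.999, 0.046, -0.0, 0.0]
contact_force: [0.4, 0.7, 0.1]
grip_width: 0.321
```

```bash
python3 m.py; python3 - <<'E'
from h import *
i=imaging.camera('side')
a=cv2.resize(c['img'][110:330,180:460],None,fx=1.4,fy=1.4);b=cv2.resize(i['img'][150:370,190:470],None,fx=1.4,fy=1.4)
cv2.imwrite('pics/fin.png',np.hstack([a,b])[...,::-1])
E
```

```text
[0.3777582  0.29608713 0.17044348] [ 9.98960621e-01  4.55728899e-02 -6.40403457e-04  6.15050738e-04] [ 0.44066517 -0.28516332  1.10463449]
[397 161  13  20 111] [0.5374 0.2029 0.025 ] [ 0.007  -0.0548]
```

View pics/fin.png

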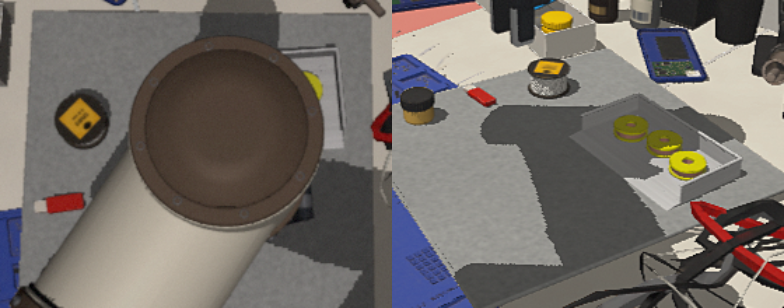

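Request:
apply_moves(motion=[[[-3, 4, 2], 0], [[-5, 8, 4], 0], [[-8, 12, 6], 0], [[-10, 16, 6], 0], [[-12, 20, 6], 0], [[-14, 24, 6], 0], [[-14, 27, 6], 0], [[-14, 28, 6], 0], [[-14, 28, 6], 0], [[-14, 28, 6], 0], [[-14, 28, 6], 0]])

```text
time: 16.18
tcp_pos: [0.2387, 0.5759, 0.2295]
tcp_rot: [0.999, 0.045, -0.0, 0.002]
contact_force: [1.1, -0.4, -0.5]
grip_width: 0.326
```

```bash
python3 m.py
```

```text
[0.2389701  0.57550978 0.2302178 ] [ 9.98985436e-01  4.50170353e-02 -2.73654169e-04  1.22039260e-03] [-0.39649897  0.50966886 -0.1989217 ]
[352 158  26  28 521] [0.5351 0.2583 0.025 ] [0.0097 0.0006]
[383 161  27  28 531] [0.5313 0.2129 0.025 ] [ 0.0018 -0.0442]
[322 167  26  28 527] [0.5211 0.3014 0.025 ] [-0.0003  0.0448]
```

```bash
python3 -c "from bench import robot;print(robot.finish_job())"
```

```text
the job is handed in; nothing more can be done
None
```

I pushed each bobbin flat across the board and into the tray with the slightly opened fingertips, then moved the arm clear and handed the job in at about 16 s of the 72 s.

- **Bobbin positions:** the last overhead measurement put the bobbins, in the tray frame, at:

| Bobbin (as numbered here, right to left in the top picture) | x (mm) | y (mm) |
|---|---|---|
| 1 | 2 | -44 |
| 2 | 10 | 1 |
| 3 | 0 | 45 |

- **Limits:** all three are well inside the allowed x of -26 to 30 mm and y of ±70 mm. The calibration is good to about 2 mm.
- **Flatness and contact:** the last side picture shows all three lying flat in the tray. The measured force stayed around 1 N at the end of each move and in the readings in between.
- **Reel, jar and USB stick:** they look unmoved in the pictures, and the gripper never went close to them. I did not measure their positions again at the end.
- **Failed checks:** no final check failed. The overhead readings taken while the arm partly hid the tray or a bobbin were a few millimetres off. The positions above come from a clear view.

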